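# Gauge a blind bore and set the stem to it

## Robot

A 6-joint arm with a two-finger parallel gripper is mounted at the origin on a cart in front of the work surface, level with it; the furniture and walls round the work are solid. World frame = base frame: x ahead of the robot, y to its left, z up, the work surface at z = 0. Lengths are in m, angles in rad, forces in N, time in s.
With the tool pointing down it reaches from about 0.35 to 0.775 m from the base axis. Payload 7.3 kg.
Tool frame: the origin (TCP) lies midway between the tips of the shut fingers; the grasp point (between the pads) lies robot.grasp_offset behind it (robot.grasp_offset is the distance from the TCP to the grasp point, in m); z points along the fingers, x is the direction in which the jaws open and shut, and the axes are right-handed (so a half turn about z gives the same grasp; the last joint's range is limited). The gripper opens to 92 mm and grips with 3 to 60 N. Pads are 19 mm wide; open, the fingers measure 130 mm over their backs; the gripper's body (75 mm by 190 mm) begins 47 mm behind the grasp point.
Start: joints at [-1.25, 0.342, 1.524, -0, 1.275, -0.146], TCP at [0.236, -0.469, 0.227] pointing down, gripper open.
Joint ranges: [-2.53, 2.53], [-0.77, 2.02], [0.04, 2.7], [-1, 4.14], [0.28, 2.66], [-3.11, 3.11]. Speed limits (rad/s): [2.57, 2.57, 3.14, 3.14, 3.14, 3.14].

## Interface

Orientations are given as [roll, pitch, yaw] about the fixed x, y, z axes, in that order (R = Rz(yaw) Ry(pitch) Rx(roll)).
In Python, from cell import robot gives the robot as it stands. The module is installed in compiled form; this text tells all that it offers.
- The arm moves only by the tool move_arm, never from a script. Its argument "increments" is a list of rows, each a list of 7 numbers: the finger opening in mm, from 0 to 91.8, then the shift along the tool's x, y, z in mm, then the turn, a rotation vector about the tool's x, y, z in rad. A call has 1 to 12 rows; each row shifts and turns the pose as measured when the row begins, along the tool's axes as they then stand; what a row does not reach is not made up. A row lasts 1/8 s, in which the tool goes at most 62.5 mm and 10.7 degrees, less where a joint would pass 70% of its speed; a pose out of reach is approached as far as the arm can. A call is refused whole if a number of a shift passes 62.5 or a number of a turn 0.188, either way. A call with a gripper value outside its range is refused whole. The fingers move at their own pace and stop on an object; "newtons" is the grip in N (left out, the last holds). Time passes only in rows, so rows that do not move let the fingers close. It gives the time, the measured TCP pose, the force and the opening at its end, in the units of the state.
- robot.observe(): the state, without advancing time (a new reading comes with each control period).
- robot.read_camera(name): name is "side" or "top"; returns a dict with "img" (384x512x3 uint8, red, green, blue), "fx", "fy", "cx", "cy" (pixels), "k1" (the pictures are not rectified: a ray, as slopes to the right and down, at radius r is drawn at 1 + k1 r^2 times it, then the intrinsics apply), "T" (4x4, takes a point from camera to world coordinates). Camera axes: x right, y down, z forward; pixel columns grow to the right and rows downward; lengths in m; the calibration is good to about 2 mm. A picture is of the moment at which its call begins. There is no depth.
- robot.hand_in(): hands the job in, once; it reports no verdict.
Trained networks look in the newest picture that a camera, given by its name, has taken for a name from the list of things; names that differ only in an ending like _2 or _b are one class to them, and where a whole thing is asked for, a point or a joint stands for the part that bears it (a point fixed in the world has none). Each returns a list of dicts, best first, with "conf" (0 to 1); they miss things now and then, are a little off and sometimes report something else, mostly with a low value. They report only what shows in the picture. A call takes as long as a camera call.
- robot.look_for(thing, camera): "rect" ([left, top, width, height] in pixels, round what is visible of it).
The state is a dict: "time": time; "qpos": joint angles; "qvel": joint speeds; "joint_efforts": joint torques, N m; "tool_pos": TCP position; "tool_rot": TCP orientation; "contact_force": force on the tool from outside, world axes, zero at the start; "torque": the same for the moment, N m; "opening": finger opening in m.
Only numpy, scipy, OpenCV 4.12 (cv2) and the standard library are available. Lean on these libraries where they do the work, as an engineer would, in place of code of your own. Each camera call takes 0.05 s, during which the arm holds its last target.

## Task

Take the red-knobbed depth rod out of its wooden rest and slide it into the bore of the gauge block until it really bottoms (the bore's spring pads drag on it, so push it down, firmly but without forcing it). Then read how much of it stands out: raise the blue-knobbed setting stem on the same block until the top of its knob is level with the top of the rod's knob. Leave the rod standing bottomed in the bore, and do not disturb the jar, loupe or clip nearby.

Things in the scene. Friction and masses are not known exactly. Their poses are not given: they have to be found in the camera images.
- rod: Depth rod: steel shaft 12 mm in diameter, 93 mm long below a red cylindrical knob (22 mm in diameter, 22 mm tall); 115 mm long in all, about 0.09 kg. Origin at the centre of its lower tip (3 mm chamfer), z along the rod to the knob. It starts standing loosely in the wooden rest, its tip about 10 mm above the bench.
- rod_top (a point): Centre of the flat top of the rod's red knob, on the rod's axis, 115 mm above its tip.
- rest: Wooden rest, fixed to the bench: base 70x70x8 mm, block 50x50 mm up to 40 mm above the bench, with a socket 14 mm wide and 30 mm deep in the middle of its top. Origin at the centre of its underside, z up.
- block: Aluminium gauge block, fixed to the bench: 60 mm (its x) by 170 mm (its y) by 75 mm tall, on a steel base plate 84x186x8 mm. Origin at the centre of its underside, z up. The bore lies at its y = +60 mm, the setting stem at its y = -60 mm.
- bore_mouth (a point): Centre of the mouth of the upright blind bore, 75 mm above the bench; z up, along the bore. It is 13.5 mm wide with a 2 mm chamfer. 20 mm down, two opposed spring pads rub on the rod with a drag of about 2 to 4 N and stop it from dropping by itself. The solid floor lies 30 to 60 mm below the mouth, different every time.
- insert: Brass plug in the block's underside that carries the bore's floor; origin on the bore's axis at bench height, which does not show the floor's depth (not reported). The floor's springy facing gives 1.5 mm at about 1 N before the hard stop. Pressing the rod on it with more than 25 N would spoil it.
- stem_top (a point): Centre of the flat top of the blue knob (22 mm in diameter, 22 mm tall) of the setting stem, a 10 mm steel stem that slides straight up and down in the block's brass bushing (79 mm above the bench at its top); z up. It stays where it is left.
- stem (a joint): Height of the setting stem, m: 0 is lowest (knob top 115 mm above the bench), grows upward to 0.055 (170 mm above the bench). It starts low, always below the height wanted. Friction about 2.5 N.
- jar: Bystander: small jar of parts with a black cap, 37 mm in diameter, 50 mm tall, standing on the bench; origin at the centre of its underside.
- loupe: Bystander: black watchmaker's loupe, 38 mm in diameter, 30 mm tall, standing on the bench; origin at the centre of its underside.
- clip: Bystander: small steel spring clip, 51x26x14 mm, lying on the bench; origin at the centre of its underside.

How it is judged:
By the outcome, as a careful person would: the job done as asked, in the order asked, and still so for the second after the job is handed in, with the robot touching nothing.
It also fails if it takes over 67 s, if anything falls off the work surface, if the arm or the gripper's body presses on something with over 40 N, if the wrist force passes 120 N, or if a joint passes its speed limit or range.

## Working session

There is one attempt and no reset: what is moved stays moved. The work goes in short steps, Python scripts to look and compute and a tool call to move; the robot and the scene stay as the last step left them, time stands still between calls to the robot, and variables do not carry over. Pictures are saved under pics/ and viewed, and the job is handed in when it is done.

Besides the shell and the picture viewer there is one more tool, called after ">>>" as a command line: name --pt "numbers of a row" for each row, then --argument value for the rest. move_arm: Moves the arm, as the interface text tells. Its arguments: {"type":"object","properties":{"increments":{"type":"array"},"newtons":{"type":"number"}},"required":["increments"]}

```bash
mkdir -p pics
cat > h.py <<'E'
import numpy as np, cv2
from cell import robot
def pic(cam,name):
    c=robot.read_camera(cam); cv2.imwrite('pics/'+name,c['img'][:,:,::-1]); return c
def ray(c,u,v):
    x=np.array([(u-c['cx'])/c['fx'],(v-c['cy'])/c['fy']]);s=x.copy()
    for _ in range(20): s=x/(1+c['k1']*(s@s))
    T=np.array(c['T']); d=T[:3,:3]@np.array([s[0],s[1],1]); return T[:3,3],d
def atz(c,u,v,z):
    o,d=ray(c,u,v); return o+d*(z-o[2])/d[2]
def proj(c,p):
    T=np.array(c['T']); q=T[:3,:3].T@(np.array(p)-T[:3,3]); s=q[:2]/q[2]; s=s*(1+c['k1']*(s@s))
    return np.array([c['fx']*s[0]+c['cx'],c['fy']*s[1]+c['cy']])
def tri(c1,p1,c2,p2):
    o1,d1=ray(c1,*p1);o2,d2=ray(c2,*p2)
    A=np.stack([d1,-d2],1); t=np.linalg.lstsq(A,o2-o1,rcond=None)[0]
    a=o1+d1*t[0];b=o2+d2*t[1]; return (a+b)/2,np.linalg.norm(a-b)
E
python3 - <<'E'
from h import *
for n in ['side','top']:
    c=pic(n,n+'0.png'); print(n,{k:c[k] for k in c if k!='img'})
    for t in ['rod','rest','block','stem_top','jar','loupe','clip']:
        print(t,[(r['rect'],round(r['conf'],2)) for r in robot.look_for(t,n)[:2]])
print(robot.observe(), robot.grasp_offset)
E
```

```text
side {'fx': 454.3759735281069, 'fy': 454.3759735281069, 'cx': 260.8243288936475, 'cy': 195.00651349104442, 'k1': -0.13196526757679594, 'T': array([[-0.99578866, -0.07381679,  0.05436938,  0.4384133 ],
       [-0.09016918,  0.68141161, -0.72632482,  0.5602136 ],
       [ 0.01656704, -0.72816846, -0.68519795,  0.74412395],
       [ 0.        ,  0.        ,  0.        ,  1.        ]])}
rod [([240.4, 233.1, 11.3, 38.4], 0.7)]
rest [([224.5, 253.6, 35.1, 38.6], 0.61)]
block [([246.0, 124.8, 46.6, 88.5], 0.71)]
stem_top []
jar [([197.1, 168.5, 14.6, 22.8], 0.69)]
loupe [([201.9, 201.5, 16.1, 17.6], 0.77), ([317.1, 231.3, 13.7, 8.1], 0.75)]
clip [([313.8, 229.0, 17.6, 9.5], 0.73)]
top {'fx': 479.215217830175, 'fy': 479.215217830175, 'cx': 248.28260976659521, 'cy': 191.45627034414485, 'k1': -0.20087216172854286, 'T': array([[ 0.01427397, -0.98298622,  0.18312383,  0.32801761],
       [-0.99955588, -0.01881904, -0.02310586, -0.1032756 ],
       [ 0.02615896, -0.18271269, -0.98281829,  0.95020699],
       [ 0.        ,  0.        ,  0.        ,  1.        ]])}
rod [([163.6, 169.9, 18.9, 20.0],
[... 310 characters left out ...]
4, 181.9, 12.1, 10.7], 0.48)]
{'time': 0.8, 'qpos': array([-1.24999007e+00,  3.42000217e-01,  1.52406927e+00, -2.20496400e-05,
        1.27540380e+00, -1.46005278e-01]), 'qvel': array([-0.00124739,  0.00044168, -0.00180999, -0.00029907,  0.00108517,
        0.00119602]), 'joint_efforts': array([ 1.37159532e-03, -4.31080234e+01, -2.44469172e+01,  7.17570051e-02,
        4.82575397e-02,  8.79388637e-06]), 'tool_pos': array([ 0.23629294, -0.46885324,  0.22675114]), 'tool_rot': array([ 3.14155442e+00, -1.15020750e-04, -1.10397837e+00]), 'contact_force': array([-0.6910806 , -0.55402954,  0.10549003]), 'torque': array([ 0.02978852, -0.00909694, -0.00837768]), 'opening': 0.09165117983928053} 0.0188
```

View images.

Run:
```python
import cv2
a=cv2.imread('pics/side0.png')[100:310,180:350];cv2.imwrite('pics/side0z.png',cv2.resize(a,None,fx=3.5/1.3,fy=3.5/1.3,interpolation=cv2.INTER_CUBIC))
a=cv2.imread('pics/top0.png')[100:290,140:390];cv2.imwrite('pics/top0z.png',cv2.resize(a,None,fx=3,fy=3,interpolation=cv2.INTER_CUBIC))
```

```text
(no output)
```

View pics/side0.png

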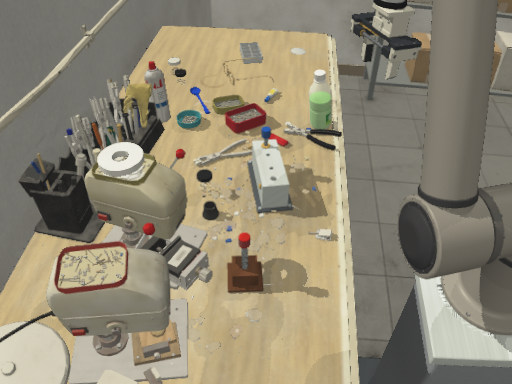

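View pics/top0.png

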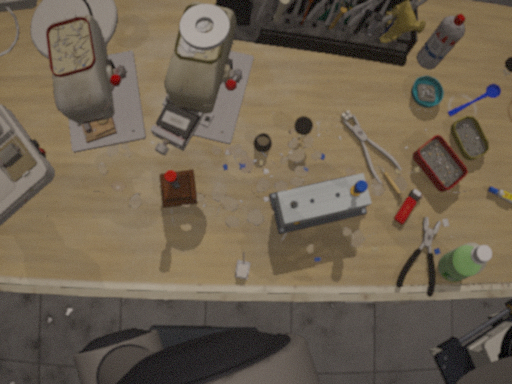

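```bash
ls pics
```

```text
side0.png
side0z.png
top0.png
top0z.png
```

View pics/side0z.png

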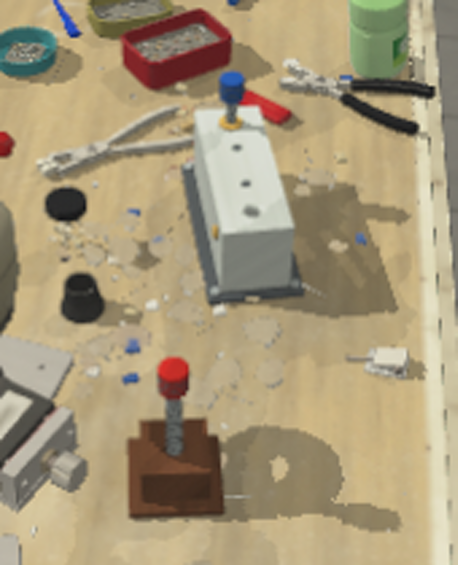

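View pics/top0z.png

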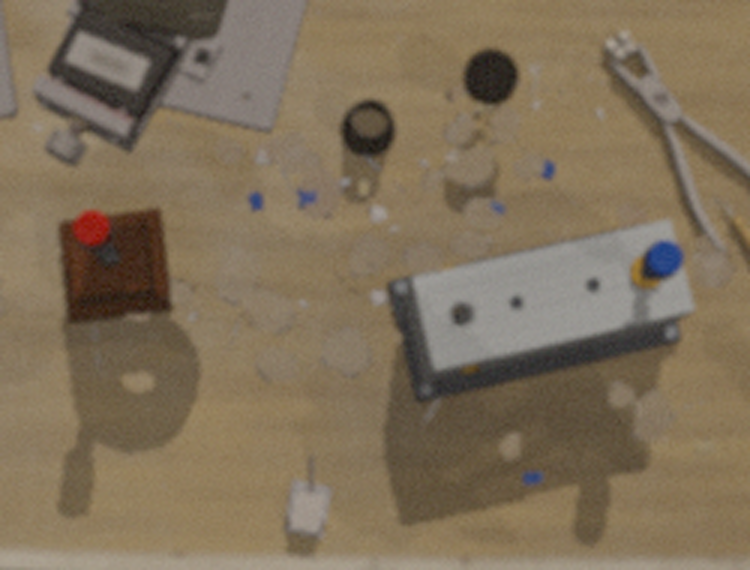

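```bash
cat >> h.py <<'E'
def blob(c,col,roi):
    im=c['img'].astype(int); r,g,b=im[...,0],im[...,1],im[...,2]
    m=(r>1.8*g)&(r>1.8*b)&(r>80) if col=='red' else (b>1.5*r)&(b>1.3*g)&(b>60)
    k=np.zeros(m.shape,bool); k[roi[1]:roi[3],roi[0]:roi[2]]=1; m=(m&k).astype(np.uint8)
    n,l,s,ce=cv2.connectedComponentsWithStats(m); i=1+np.argmax(s[1:,4]); return ce[i],s[i]
def cylcen(c,top,r=.011,h=.022):
    # projected silhouette centroid of vertical knob with top centre 'top'
    a=np.linspace(0,2*np.pi,40,endpoint=False)
    P=[proj(c,np.array(top)+[r*np.cos(t),r*np.sin(t),z]) for t in a for z in (0,-h)]
    hu=cv2.convexHull(np.array(P,np.float32)); m=cv2.moments(hu); return np.array([m['m10']/m['m00'],m['m01']/m['m00']])
E
cat > m.py <<'E'
from h import *
from scipy.optimize import least_squares
def knob(cs,ct,bs,bt,g):
    f=lambda p:np.r_[cylcen(cs,p)-bs,cylcen(ct,p)-bt]
    r=least_squares(f,g,diff_step=1e-4); return r.x,r.fun
E
python3 - <<'E'
from m import *
cs=robot.read_camera('side');ct=robot.read_camera('top')
bs,s1=blob(cs,'red',(232,225,260,255));bt,s2=blob(ct,'red',(160,165,182,190)); print(bs,s1,bt,s2)
print('rod',knob(cs,ct,bs,bt,[.4,0,.125]))
bs,s1=blob(cs,'blue',(255,120,275,145));bt,s2=blob(ct,'blue',(350,175,375,197)); print(bs,s1,bt,s2)
print('stem',knob(cs,ct,bs,bt,[.4,-.3,.125]))
print(atz(ct,293.7,204.7,.075),atz(cs,273.2,178.4,.075))
# top-face corners of block
for z,pts in [(.075,[(413,280),(672,221),(693,305),(434,372)])]:
  for p in pts: print(atz(ct,p[0]/3+140,p[1]/3+100,z))
for p in [(195,112),(262,106),(292,229),(218,236)]: print('s',atz(cs,p[0]/2.692+180,p[1]/2.692+100,.075))
for p in [(60,222),(157,209),(170,310),(72,322)]: print('rest',atz(ct,p[0]/3+140,p[1]/3+100,.0))
print('jar/loupe',atz(ct,368/3+140,128/3+100,.03),atz(ct,490/3+140,77/3+100,.05))
E
```

```text
[244.10218978 239.53284672] [239 233  11  15 137] [169.8372093  175.76744186] [163 170  14  13 129]
rod (array([0.50826889, 0.01722567, 0.128507  ]), array([-0.26862316, -0.07945901, -0.03262057,  0.27149707]))
[265.5952381  131.78571429] [262 127   9  11  84] [360.95098039 185.91176471] [355 181  12  11 102]
stem (array([ 0.49731056, -0.32638776,  0.12618313]), array([-0.19643844, -0.06101644, -0.01850503,  0.15628853]))
[ 0.46769255 -0.20856575  0.075     ] [ 0.4688522  -0.20607353  0.075     ]
[ 0.48858464 -0.17860588  0.075     ]
[ 0.52982113 -0.34408332  0.075     ]
[ 0.47591027 -0.35603534  0.075     ]
[ 0.43138882 -0.19177441  0.075     ]
s [ 0.52931315 -0.33776143  0.075     ]
s [ 0.46897239 -0.3539253   0.075     ]
s [ 0.43377289 -0.18748944  0.075     ]
s [ 0.4932793 -0.1724343  0.075    ]
rest [0.53776867 0.05467021 0.        ]
rest [ 0.54797859 -0.01110361  0.        ]
rest [ 0.47883243 -0.02232694  0.        ]
rest [0.46938584 0.04325971 0.        ]
jar/loupe [ 0.59915534 -0.15223464  0.03      ] [ 0.63037728 -0.23161378  0.05      ]
```

```bash
cat > go.py <<'E'
import sys
from h import *
from scipy.spatial.transform import Rotation as R
def st():
    s=robot.observe(); Rm=R.from_euler('xyz',s['tool_rot']); return s,Rm
def plan(t,yaw=None):
    s,Rm=st(); d=Rm.inv().apply(np.array(t)-s['tool_pos'])*1000
    out='t=%.2f pos %s shift_mm %s'%(s['time'],np.round(s['tool_pos'],4),np.round(d,1))
    if yaw is not None:
        rv=(Rm.inv()*R.from_euler('xyz',[np.pi,0,yaw])).as_rotvec(); out+=' turn %s'%np.round(rv,3)
    print(out,'F',np.round(s['contact_force'],2),'open %.4f'%s['opening'])
if __name__=='__main__':
    a=[float(x) for x in sys.argv[1:]]; plan(a[:3],a[3] if len(a)>3 else None)
E
python3 go.py .508 .017 .2 -1.33
```

```text
t=0.90 pos [ 0.2363 -0.4688  0.2267] shift_mm [-311.6 -461.3   26.7] turn [ 0.    -0.     0.226] F [-0.68 -0.3   0.53] open 0.0917
```

>>> move_arm --pt "50 0 0 0 0 0 0.113" --pt "50 0 0 0 0 0 0.113" --newtons 15

```text
time: 1.15
tool_pos: [0.2363, -0.4689, 0.2268]
tool_rot: [-3.142, -0.0, -1.336]
contact_force: [0.7, 1.1, -0.3]
opening: 0.0764
```

```bash
python3 go.py .508 .017 .2 -1.33
```

```text
t=1.15 pos [ 0.2363 -0.4689  0.2268] shift_mm [-409.4 -377.2   26.7] turn [-0.    -0.    -0.006] F [ 0.69  1.1  -0.27] open 0.0764
```

>>> move_arm --pt "50 -34 -31 0 0 0 0" --pt "50 -34 -31 0 0 0 0" --pt "50 -34 -31 0 0 0 0" --pt "50 -34 -31 0 0 0 0" --pt "50 -34 -31 0 0 0 0" --pt "50 -34 -31 0 0 0 0" --pt "50 -34 -31 0 0 0 0" --pt "50 -34 -31 0 0 0 0" --pt "50 -34 -31 0 0 0 0" --pt "50 -34 -31 0 0 0 0"

```text
time: 2.4
tool_pos: [0.4659, -0.0576, 0.2273]
tool_rot: [-3.138, -0.004, -1.345]
contact_force: [0.5, -0.8, 0.6]
opening: 0.0503
```

```bash
python3 go.py .508 .017 .17 -1.33
```

```text
t=2.40 pos [ 0.4659 -0.0576  0.2273] shift_mm [-63.5 -57.5  57.2] turn [-0.003 -0.004 -0.015] F [ 0.52 -0.82  0.57] open 0.0503
```

>>> move_arm --pt "50 -32 -29 10 0 0 -0.015" --pt "50 -31 -28 10 0 0 0" --pt "50 0 0 20 0 0 0" --pt "50 0 0 12 0 0 0" --pt "50 0 0 0 0 0 0"

```text
time: 3.02
tool_pos: [0.5098, 0.0224, 0.1743]
tool_rot: [-3.136, -0.005, -1.324]
contact_force: [-0.3, 0.0, 0.6]
opening: 0.0497
```

Run:
```python
from go import *
plan([.508,.017,.095],-1.33)
cs=pic('side','s1.png');ct=pic('top','t1.png')
a=cs['img'][150:310,170:330];b=ct['img'][100:260,90:250]
cv2.imwrite('pics/c1.png',cv2.resize(np.hstack([a,b])[:,:,::-1],None,fx=2.5,fy=2.5))
```

```text
t=3.02 pos [0.5098 0.0224 0.1743] shift_mm [ 4.4  3.5 79.3] turn [-0.006 -0.005  0.006] F [-0.31  0.04  0.61] open 0.0497
```

View pics/c1.png

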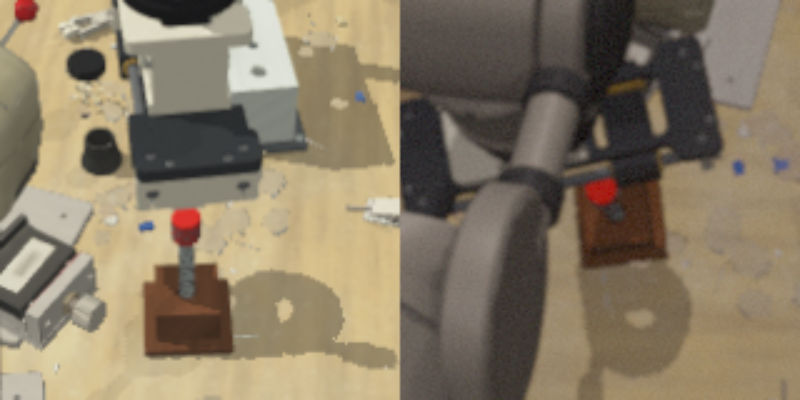

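Run:
```python
from go import *
cs=pic('side','s1.png');ct=pic('top','t1.png')
s,Rm=st()
print(proj(cs,s['tool_pos']),proj(ct,s['tool_pos']),proj(cs,[.5083,.0172,.1285]),proj(cs,[.5083,.0172,.01]))
for n,(c,x,y) in {'s':(cs,170,100),'t':(ct,130,90)}.items():
  im=c['img'].copy(); p=proj(c,s['tool_pos']); cv2.circle(im,tuple(int(round(v)) for v in p),1,(0,255,0),-1)
  cv2.imwrite('pics/'+n+'1z.png',cv2.resize(im[y:y+150,x:x+150,::-1],None,fx=4,fy=4,interpolation=cv2.INTER_CUBIC))
```

```text
[241.85388377 219.25279129] [162.38870809 167.23011453] [243.76349918 235.46289861] [244.3627347  275.02209759]
```

View pics/s1z.png

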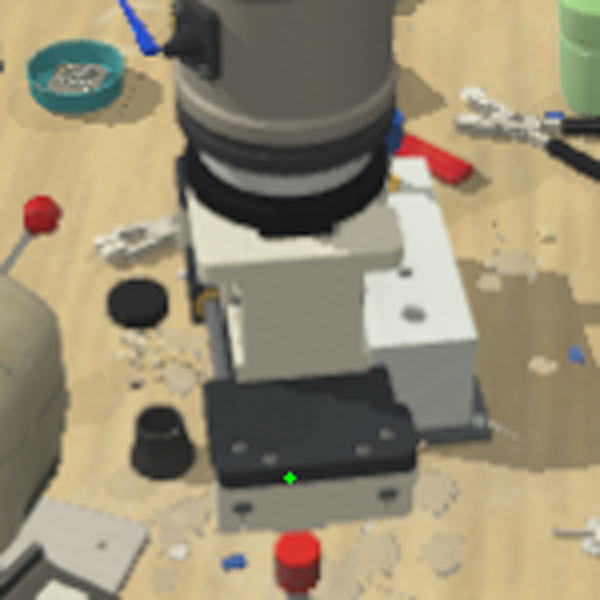

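View pics/t1z.png

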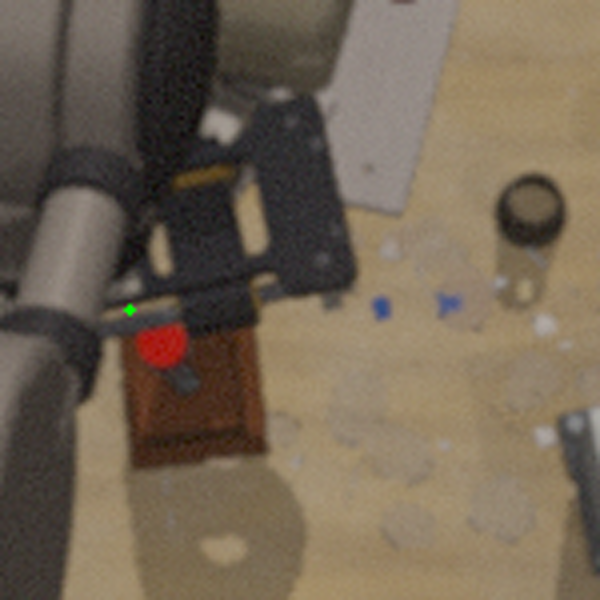

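>>> move_arm --pt "50 4.4 3.5 0 0 0 0" --pt "50 0 0 0 0 0 0"

```text
time: 3.48
tool_pos: [0.5084, 0.016, 0.1767]
tool_rot: [-3.131, -0.007, -1.326]
contact_force: [-1.3, -0.1, 0.5]
opening: 0.0501
```

```bash
python3 go.py .508 .017 .095 -1.33
```

```text
t=3.48 pos [0.5084 0.016  0.1767] shift_mm [-1.7  1.  81.7] turn [-0.01  -0.007  0.004] F [-1.27 -0.1   0.53] open 0.0501
```

>>> move_arm --pt "50 -1 1 30 -0.01 -0.007 0" --pt "50 0 0 30 0 0 0" --pt "50 0 0 15 0 0 0" --pt "50 0 0 4 0 0 0" --pt "50 0 0 0 0 0 0"

```text
time: 4.1
tool_pos: [0.5091, 0.0156, 0.0977]
tool_rot: [-3.137, -0.001, -1.327]
contact_force: [0.8, 0.7, 0.3]
opening: 0.0502
```

```bash
python3 go.py .508 .017 .095 -1.33
```

```text
t=4.10 pos [0.5091 0.0156 0.0977] shift_mm [-1.7  0.8  2.7] turn [-0.005 -0.001  0.003] F [0.81 0.74 0.27] open 0.0502
```

>>> move_arm --pt "50 -1.7 0.8 2.5 -0.005 -0.001 0" --pt "18 0 0 0 0 0 0" --pt "18 0 0 0 0 0 0" --pt "18 0 0 0 0 0 0" --pt "18 0 0 0 0 0 0" --newtons 20

```text
time: 4.72
tool_pos: [0.5091, 0.017, 0.0971]
tool_rot: [-3.139, -0.001, -1.327]
contact_force: [-0.6, 0.8, -1.2]
opening: 0.0212
```

```bash
python3 go.py .508 .017 .165 -1.33
```

```text
t=4.72 pos [0.5091 0.017  0.0971] shift_mm [ -0.1   0.9 -67.9] turn [-0.003 -0.001  0.003] F [-0.6   0.75 -1.23] open 0.0212
```

>>> move_arm --pt "18 0 0 -8 0 0 0" --pt "18 0 0 -20 0 0 0" --pt "18 0 0 -30 0 0 0" --pt "18 0 0 -30 0 0 0" --pt "18 0 0 -10 0 0 0" --pt "18 0 0 0 0 0 0"

```text
time: 5.48
tool_pos: [0.5082, 0.0171, 0.1986]
tool_rot: [-3.14, -0.001, -1.327]
contact_force: [0.3, 0.5, -1.0]
opening: 0.0214
```

Run:
```python
from go import *
plan([.468,-.207,.2],-1.33)
cs=pic('side','s2.png');ct=pic('top','t2.png')
a=cs['img'][100:310,170:330];b=ct['img'][70:280,90:250]
cv2.imwrite('pics/c2.png',cv2.resize(np.hstack([a,b])[:,:,::-1],None,fx=2.5,fy=2.5))
```

```text
t=5.47 pos [0.5082 0.0171 0.1986] shift_mm [207.8  93.   -1.3] turn [-0.001 -0.001  0.003] F [ 0.32  0.49 -0.96] open 0.0214
```

View pics/c2.png

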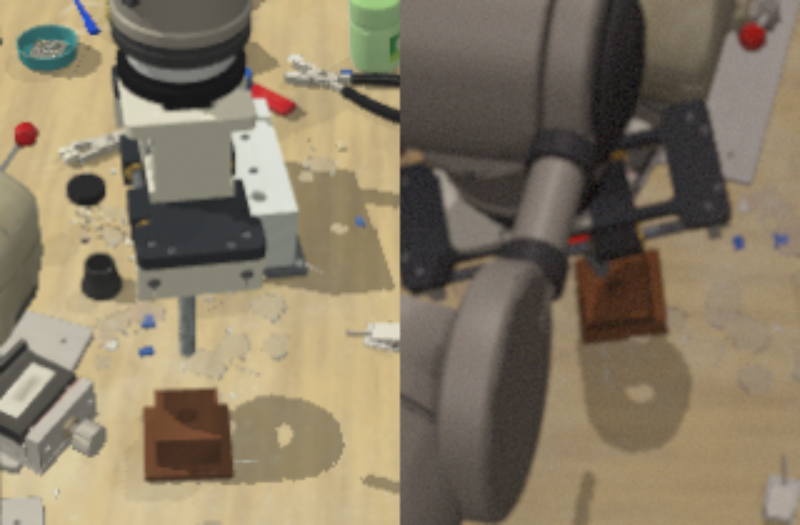

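>>> move_arm --pt "18 30 13 0 0 0 0" --pt "18 45 20 0 0 0 0" --pt "18 45 20 0 0 0 0" --pt "18 45 20 0 0 0 0" --pt "18 30 14 0 0 0 0" --pt "18 0 0 0 0 0 0"

```text
time: 6.32
tool_pos: [0.4663, -0.1975, 0.1893]
tool_rot: [3.13, 0.008, -1.325]
contact_force: [-0.5, -0.4, -0.4]
opening: 0.0214
```

```bash
python3 go.py .468 -.207 .172 -1.33
```

```text
t=6.33 pos [ 0.4663 -0.1975  0.1893] shift_mm [ 9.8  0.4 17.3] turn [0.011 0.008 0.005] F [-0.52 -0.4  -0.42] open 0.0214
```

>>> move_arm --pt "18 9.5 0.4 5 0.011 0.008 0.005" --pt "18 0 0 3 0 0 0" --pt "18 0 0 0 0 0 0"

```text
time: 6.7
tool_pos: [0.4678, -0.2051, 0.1789]
tool_rot: [3.14, 0.003, -1.329]
contact_force: [0.0, -0.0, -0.5]
opening: 0.0215
```

Run:
```python
from go import *
plan([.468,-.207,.172],-1.33)
cs=pic('side','s3.png');ct=pic('top','t3.png')
cv2.imwrite('pics/s3z.png',cv2.resize(cs['img'][110:220,220:330,::-1],None,fx=5,fy=5,interpolation=cv2.INTER_CUBIC))
cv2.imwrite('pics/t3z.png',cv2.resize(ct['img'][140:260,230:390,::-1],None,fx=4,fy=4,interpolation=cv2.INTER_CUBIC))
```

```text
t=6.70 pos [ 0.4678 -0.2051  0.1789] shift_mm [1.9 0.2 6.9] turn [0.002 0.003 0.001] F [ 0.04 -0.02 -0.5 ] open 0.0215
```

View pics/s3z.png

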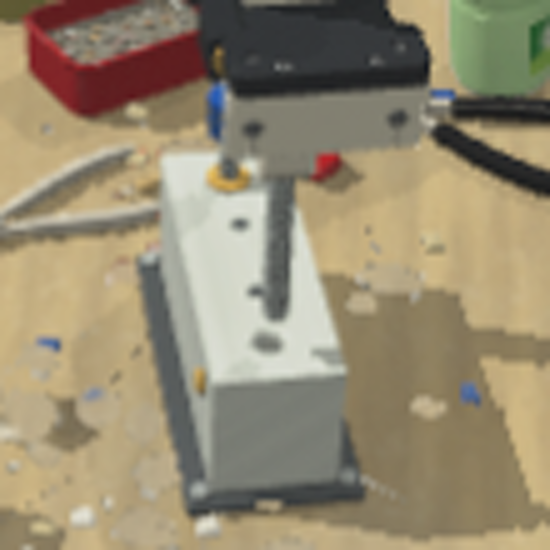

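View pics/t3z.png

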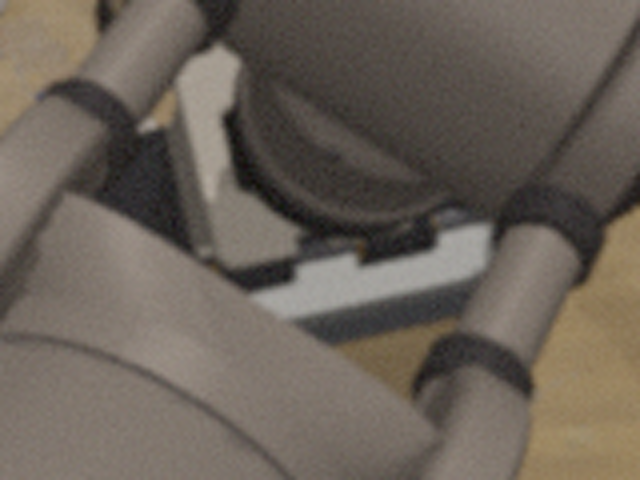

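Run:
```python
from go import *
c=robot.read_camera('side'); im=c['img']
s,Rm=st(); p=s['tool_pos']
for z in (.0918,.075): print(proj(c,[p[0],p[1],z]))
cv2.imwrite('pics/s3zz.png',cv2.resize(im[150:190,255:295,::-1],None,fx=15,fy=15,interpolation=cv2.INTER_CUBIC))
np.set_printoptions(linewidth=200); print(im[165:186,264:284].mean(2).astype(int))
```

```text
[273.79348062 172.90346226]
[273.52401352 178.61911188]
[[208 209 210 211 211 211 213 212 177 133 102  92  97 108 192 215 214 213 214 183]
 [208 209 210 211 211 211 197 189 160 128 100  90  96 109 191 214 214 214 213 199]
 [207 208 209 211 211 190 149 133 125 113  97  91  86 105 191 213 213 213 214 213]
 [207 208 209 210 211 167 110  96 105 100  91  91  73 119 195 213 214 214 214 213]
 [206 208 209 210 211 193 171 166 126 103  95  92  86 129 196 213 214 214 213 213]
 [206 208 209 210 211 211 211 212 149 110  94  82  93 131 196 213 213 213 213 213]
 [206 208 209 209 211 211 212 212 162 119  99  90  95 136 197 213 213 213 213 213]
 [206 207 209 210 211 212 212 212 175 125 103 100  96 146 201 213 213 214 213 212]
 [206 207 209 210 210 211 212 212 196 162 123 121 154 187 208 213 213 214 214 213]
 [207 207 210 210 210 211 212 212 213 203 182 179 203 212 213 213 213 213 214 213]
 [208 208 210 211 211 211 211 204 202 204 208 209 211 212 213 213 213 214 214 213]
 [210 208 210 211 211 212 203 178 168 175 188 198 214 216 214 213 213 214 214 213]
 [210 209 210 212 211 213 182 144 131 136 149 164 204 217 215 213 213 213 214 214]
 [212 210 210 212 213 203 164 125 115 117 118 136 176 211 215 213 213 214 214 215]
 [213 210 210 211 213 202 182 144 120 118 118 125 174 209 214 213 213 213 198 190]
 [214 211 209 211 213 213 209 192 168 160 161 170 199 212 213 213 214 213 176 154]
 [215 212 210 212 209 207 212 214 208 205 206 212 214 213 214 214 214 214 196 188]
 [215 213 207 206 202 200 206 209 213 215 216 216 215 214 214 214 215 215 215 215]
 [216 210 200 197 199 200 200 201 212 216 216 216 215 215 215 214 215 215 215 215]
 [213 203 198 197 198 200 200 206 214 216 216 216 216 216 215 209 206 199 196 196]
 [207 203 200 198 193 191 188 192 196 196 190 188 183 180 178 169 163 153 148 148]]
```

View pics/s3zz.png

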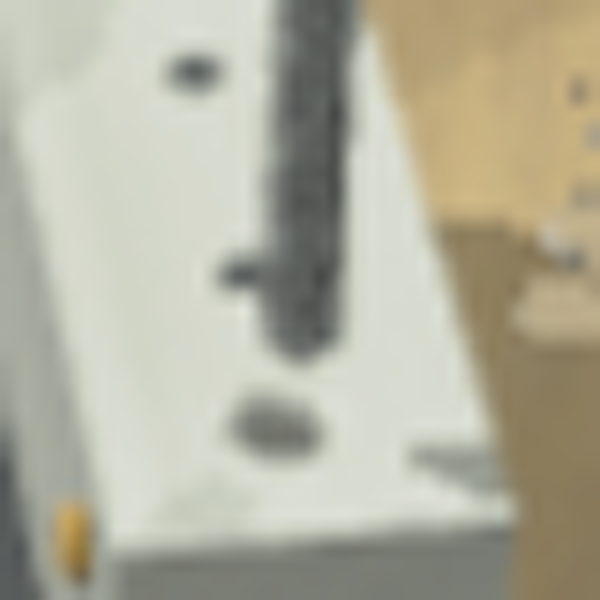

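Run:
```python
from go import *
c=robot.read_camera('side'); im=c['img'].mean(2)
w=np.clip(205-im[175:182,268:279],0,None); yy,xx=np.mgrid[175:182,268:279]
b=np.array([(w*xx).sum(),(w*yy).sum()])/w.sum()
for r in (158,162,170,171,172):
    v=np.clip(205-im[r,271:280],0,None); print(r,(v*np.arange(271,280)).sum()/v.sum())
print(b); s,_=st(); p=s['tool_pos']
B=atz(c,*b,.075); 
for u in (274.4,274.8):
    T=atz(c,u,172.8,.0918); print('bore',B,'tip',T,'need',(B-T)[:2]*1e3, 'tcp',p)
```

```text
158 275.22458916615943
162 275.01053247513164
170 274.61687951138254
171 274.60716454159075
172 274.52103321033206
[272.90570879 178.15437246]
bore [ 0.46956681 -0.20683519  0.075     ] tip [ 0.46676731 -0.20590971  0.0918    ] need [ 2.79949918 -0.9254799 ] tcp [ 0.46811024 -0.20553442  0.17960065]
bore [ 0.46956681 -0.20683519  0.075     ] tip [ 0.46588639 -0.2060073   0.0918    ] need [ 3.68041964 -0.82789211] tcp [ 0.46811024 -0.20553442  0.17960065]
```

```bash
python3 go.py .471 -.2065 .17 -1.33
```

```text
t=6.90 pos [ 0.4681 -0.2055  0.1796] shift_mm [ 1.6 -2.6  9.6] turn [0.001 0.002 0.001] F [ 0.23  0.44 -0.79] open 0.0215
```

>>> move_arm --pt "18 1.6 -2.6 0 0 0 0" --pt "18 0 0 6 0 0 0" --pt "18 0 0 0 0 0 0"

```text
time: 7.28
tool_pos: [0.4715, -0.2062, 0.1735]
tool_rot: [3.141, 0.001, -1.328]
contact_force: [0.8, -0.8, -1.5]
opening: 0.0214
```

Run:
```python
from go import *
c=pic('side','s4.png'); im=c['img']
cv2.imwrite('pics/s4zz.png',cv2.resize(im[150:190,255:295,::-1],None,fx=15,fy=15,interpolation=cv2.INTER_CUBIC))
plan([.471,-.2065,.16],-1.33)
s,_=st();p=s['tool_pos'];print(proj(c,[p[0],p[1],p[2]-.0871]))
```

```text
t=7.33 pos [ 0.4717 -0.2064  0.1738] shift_mm [-0.   0.7 13.8] turn [-0.     0.001  0.002] F [ 0.4  -0.35 -0.95] open 0.0211
[272.13312655 174.25017325]
```

View pics/s4zz.png

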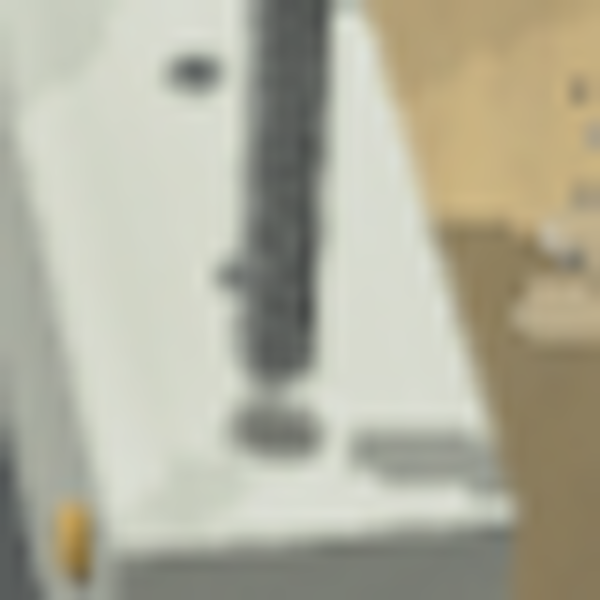

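>>> move_arm --pt "18 0 0 5 0 0 0" --pt "18 0 0 4 0 0 0" --pt "18 0 0 3 0 0 0" --pt "18 0 0 0 0 0 0"

```text
time: 7.82
tool_pos: [0.4715, -0.2064, 0.1608]
tool_rot: [3.141, 0.001, -1.329]
contact_force: [0.2, -0.3, -1.1]
opening: 0.0217
```

Run:
```python
from go import *
c=pic('side','s5.png'); im=c['img']
cv2.imwrite('pics/s5zz.png',cv2.resize(im[150:190,255:295,::-1],None,fx=15,fy=15,interpolation=cv2.INTER_CUBIC))
plan([.471,-.2065,.15],-1.33)
```

```text
t=7.88 pos [ 0.4716 -0.2065  0.161 ] shift_mm [-0.1  0.6 11. ] turn [-0.     0.001  0.001] F [-0.39  1.4  -0.42] open 0.0213
```

View pics/s5zz.png

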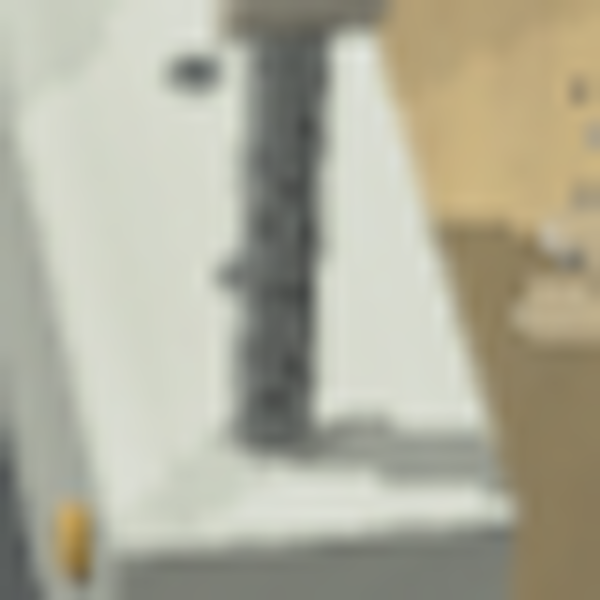

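>>> move_arm --pt "18 0 0.3 2 0 0 0" --pt "18 0 0 2 0 0 0" --pt "18 0 0 2 0 0 0"

```text
time: 8.25
tool_pos: [0.4712, -0.2069, 0.1551]
tool_rot: [3.142, 0.0, -1.329]
contact_force: [-0.3, -2.3, -0.7]
opening: 0.0215
```

```bash
python3 go.py .471 -.2065 .15 -1.33
```

```text
t=8.25 pos [ 0.4712 -0.2069  0.1551] shift_mm [-0.5  0.1  5.1] turn [0.    0.    0.001] F [-0.31 -2.3  -0.66] open 0.0215
```

>>> move_arm --pt "18 0.7 0 2 0 0 0" --pt "18 0 0 3 0 0 0" --pt "18 0 0 3 0 0 0"

```text
time: 8.62
tool_pos: [0.4711, -0.2074, 0.1463]
tool_rot: [3.141, 0.001, -1.329]
contact_force: [-1.4, -0.2, -0.3]
opening: 0.0215
```

```bash
python3 go.py .471 -.2065 .15 -1.33
```

```text
t=8.62 pos [ 0.4711 -0.2074  0.1463] shift_mm [-0.9 -0.2 -3.7] turn [0.001 0.001 0.001] F [-1.37 -0.2  -0.29] open 0.0215
```

>>> move_arm --pt "18 0 0.3 3 0 0 0" --pt "18 0 0 3 0 0 0" --pt "18 0 0 2 0 0 0"

```text
time: 9.0
tool_pos: [0.471, -0.2077, 0.1379]
tool_rot: [3.141, 0.0, -1.329]
contact_force: [-1.3, -0.8, 0.8]
opening: 0.0218
```

>>> move_arm --pt "18 0 0 2 0 0 0" --pt "18 0 0 2 0 0 0"

```text
time: 9.25
tool_pos: [0.4711, -0.2077, 0.1339]
tool_rot: [-3.142, -0.0, -1.329]
contact_force: [-1.8, 0.6, 0.2]
opening: 0.0215
```

```bash
python3 go.py .471 -.2065 .15 -1.33
```

```text
t=9.25 pos [ 0.4711 -0.2077  0.1339] shift_mm [ -1.2  -0.2 -16.1] turn [-0.    -0.     0.001] F [-1.78  0.58  0.25] open 0.0215
```

>>> move_arm --pt "18 0 0.3 1.5 0 0 0" --pt "18 0 0 1.5 0 0 0"

```text
time: 9.5
tool_pos: [0.4708, -0.2078, 0.1307]
tool_rot: [-3.141, -0.0, -1.329]
contact_force: [-1.5, 0.3, -0.1]
opening: 0.0215
```

>>> move_arm --pt "18 0 0 1.5 0 0 0" --pt "18 0 0 1.5 0 0 0"

```text
time: 9.75
tool_pos: [0.4708, -0.2078, 0.1275]
tool_rot: [-3.141, -0.0, -1.329]
contact_force: [-0.6, -0.6, -0.1]
opening: 0.0215
```

>>> move_arm --pt "18 0 0 1.5 0 0 0" --pt "18 0 0 1.5 0 0 0"

```text
time: 10.0
tool_pos: [0.4708, -0.2079, 0.1243]
tool_rot: [-3.141, -0.0, -1.329]
contact_force: [-1.3, 0.2, 0.7]
opening: 0.0214
```

Run:
```python
from go import *
c=pic('side','s6.png'); im=c['img']
cv2.imwrite('pics/s6zz.png',cv2.resize(im[110:190,235:315,::-1],None,fx=7,fy=7,interpolation=cv2.INTER_CUBIC))
plan([.471,-.2065,.15],-1.33)
```

```text
t=10.05 pos [ 0.4707 -0.2078  0.124 ] shift_mm [ -1.2  -0.6 -26. ] turn [0.    0.    0.001] F [-0.8  -1.08 -1.61] open 0.0216
```

View pics/s6zz.png

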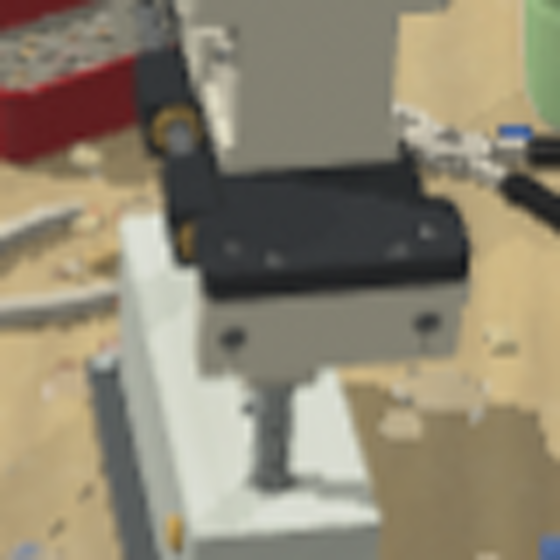

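>>> move_arm --pt "18 0 0 1.5 0 0 0" --pt "18 0 0 1.5 0 0 0"

```text
time: 10.3
tool_pos: [0.4707, -0.2078, 0.1209]
tool_rot: [3.142, -0.0, -1.329]
contact_force: [-0.9, -0.8, 1.5]
opening: 0.0216
```

>>> move_arm --pt "18 0 0 1.5 0 0 0" --pt "18 0 0 1.5 0 0 0"

```text
time: 10.55
tool_pos: [0.4707, -0.2078, 0.1177]
tool_rot: [3.142, -0.0, -1.329]
contact_force: [-0.6, 0.3, -0.2]
opening: 0.0214
```

>>> move_arm --pt "18 0 0 1.5 0 0 0" --pt "18 0 0 1.5 0 0 0"

```text
time: 10.8
tool_pos: [0.4707, -0.2078, 0.1145]
tool_rot: [3.141, -0.0, -1.329]
contact_force: [-1.1, -0.3, 0.7]
opening: 0.0215
```

>>> move_arm --pt "18 0 0 1.5 0 0 0" --pt "18 0 0 1.5 0 0 0"

```text
time: 11.05
tool_pos: [0.4706, -0.2078, 0.1113]
tool_rot: [3.141, 0.0, -1.329]
contact_force: [-1.8, -0.4, 1.5]
opening: 0.0217
```

>>> move_arm --pt "18 0 0 1.5 0 0 0" --pt "18 0 0 1.5 0 0 0"

```text
time: 11.3
tool_pos: [0.4706, -0.2078, 0.1081]
tool_rot: [3.141, 0.0, -1.329]
contact_force: [-2.0, -0.3, 1.1]
opening: 0.0215
```

>>> move_arm --pt "18 0 0 1.5 0 0 0" --pt "18 0 0 1 0 0 0"

```text
time: 11.55
tool_pos: [0.4705, -0.2078, 0.1054]
tool_rot: [3.141, 0.0, -1.329]
contact_force: [-1.7, -0.1, 1.8]
opening: 0.0215
```

Run:
```python
from go import *
c=pic('side','s7.png'); im=c['img']
cv2.imwrite('pics/s7zz.png',cv2.resize(im[110:190,235:315,::-1],None,fx=7,fy=7,interpolation=cv2.INTER_CUBIC))
plan([.471,-.2065,.15],-1.33)
```

```text
t=11.60 pos [ 0.4705 -0.2078  0.1052] shift_mm [ -1.1  -0.8 -44.8] turn [0.001 0.    0.001] F [-0.84 -1.83 -0.49] open 0.0214
```

View pics/s7zz.png

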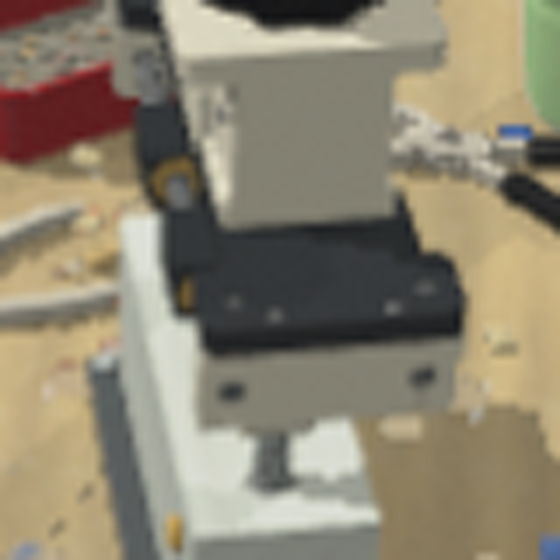

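>>> move_arm --pt "18 0 0 1 0 0 0" --pt "18 0 0 1 0 0 0"

```text
time: 11.85
tool_pos: [0.4709, -0.208, 0.1045]
tool_rot: [-3.141, -0.001, -1.329]
contact_force: [-4.2, 0.1, 12.1]
opening: 0.0218
```

>>> move_arm --pt "18 0 0 1 0 0 0" --pt "18 0 0 1 0 0 0"

```text
time: 12.1
tool_pos: [0.4709, -0.208, 0.1045]
tool_rot: [-3.14, -0.002, -1.328]
contact_force: [-3.9, 1.5, 9.4]
opening: 0.0214
```

>>> move_arm --pt "30 0 0 0 0 0 0" --pt "40 0 0 0 0 0 0" --pt "40 0 0 0 0 0 0" --pt "40 0 0 -15 0 0 0" --pt "40 0 0 -25 0 0 0" --pt "40 0 0 -15 0 0 0" --pt "0 0 0 0 0 0 0" --pt "0 0 0 0 0 0 0" --pt "0 0 0 0 0 0 0" --pt "0 0 0 0 0 0 0"

```text
time: 13.35
tool_pos: [0.4715, -0.2077, 0.1626]
tool_rot: [-3.139, -0.002, -1.329]
contact_force: [-0.1, -0.1, -0.4]
opening: 0.0045
```

Run:
```python
from go import *
c=pic('side','s8.png'); im=c['img']
cv2.imwrite('pics/s8zz.png',cv2.resize(im[90:190,225:325,::-1],None,fx=6,fy=6,interpolation=cv2.INTER_CUBIC))
plan([.4705,-.2075,.135],-1.33)
for d in range(3): print(np.round(robot.observe()['contact_force'],2))
```

```text
t=13.40 pos [ 0.4715 -0.2077  0.1626] shift_mm [-0.5  1.  27.6] turn [-0.003 -0.002  0.001] F [-0.57  0.12  0.09] open 0.0020
[-0.57  0.12  0.09]
[-0.57  0.12  0.09]
[-0.57  0.12  0.09]
```

View pics/s8zz.png

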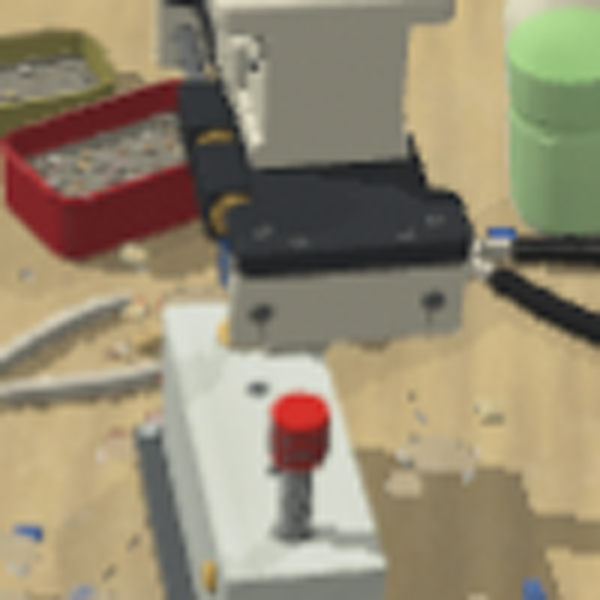

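>>> move_arm --pt "0 -0.5 1 12 -0.003 -0.002 0" --pt "0 0 0 10 0 0 0" --pt "0 0 0 0 0 0 0"

```text
time: 13.78
tool_pos: [0.4697, -0.2071, 0.1379]
tool_rot: [3.14, 0.002, -1.329]
contact_force: [-0.1, -0.4, -0.2]
opening: 0.0004
```

>>> move_arm --pt "0 0 0 1.5 0 0 0" --pt "0 0 0 1 0 0 0" --pt "0 0 0 1 0 0 0"

```text
time: 14.15
tool_pos: [0.47, -0.2072, 0.1344]
tool_rot: [3.14, 0.002, -1.329]
contact_force: [-0.2, 0.1, -0.2]
opening: 0.0003
```

>>> move_arm --pt "0 0 0 1 0 0 0" --pt "0 0 0 1 0 0 0"

```text
time: 14.4
tool_pos: [0.4704, -0.2074, 0.1328]
tool_rot: [3.141, 0.001, -1.329]
contact_force: [0.5, 0.5, 5.5]
opening: 0.0003
```

>>> move_arm --pt "0 0 0 1 0 0 0" --pt "0 0 0 1 0 0 0"

```text
time: 14.65
tool_pos: [0.4717, -0.2081, 0.1328]
tool_rot: [-3.139, -0.002, -1.329]
contact_force: [-1.3, 1.0, 8.0]
opening: 0.0004
```

>>> move_arm --pt "0 0 0 1.6 0 0 0" --pt "0 0 0 1.6 0 0 0"

```text
time: 14.9
tool_pos: [0.4722, -0.2084, 0.1327]
tool_rot: [-3.137, -0.005, -1.328]
contact_force: [-4.5, 1.9, 14.7]
opening: 0.0004
```

>>> move_arm --pt "0 0 0 -1.5 0 0 0" --pt "0 0 0 -15 0 0 0" --pt "0 0 0 -25 0 0 0" --pt "30 0 0 -15 0 0 0" --pt "40 0 0 0 0 0 0"

```text
time: 15.52
tool_pos: [0.4722, -0.2084, 0.1934]
tool_rot: [-3.136, -0.006, -1.328]
contact_force: [0.1, -0.4, -0.2]
opening: 0.0163
```

Run:
```python
from go import *
plan([.498,-.3265,.18],-1.33)
```

```text
t=15.53 pos [ 0.4722 -0.2084  0.1934] shift_mm [120.8   3.4  14.1] turn [-0.006 -0.006  0.002] F [ 0.05 -0.41 -0.23] open 0.0163
```

>>> move_arm --pt "45 40 1 0 -0.006 -0.006 0" --pt "45 50 1 0 0 0 0" --pt "45 25 1 5 0 0 0" --pt "45 0 0 5 0 0 0" --pt "45 0 0 0 0 0 0"

```text
time: 16.15
tool_pos: [0.4968, -0.322, 0.1813]
tool_rot: [3.14, 0.003, -1.327]
contact_force: [0.4, 0.6, -0.4]
opening: 0.045
```

Run:
```python
from m import *
from go import *
plan([.4985,-.3255,.094],-1.33)
c=pic('side','s9.png'); im=c['img']
cv2.imwrite('pics/s9zz.png',cv2.resize(im[90:190,225:325,::-1],None,fx=6,fy=6,interpolation=cv2.INTER_CUBIC))
b,s=blob(c,'red',(262,140,290,180));print(b,s)
for z in (.131,.133,.135,.137): print(z,cylcen(c,[.470,-.2075,z]))
```

```text
t=16.15 pos [ 0.4968 -0.322   0.1813] shift_mm [ 4.2 -1.  87.2] turn [0.002 0.003 0.003] F [ 0.35  0.61 -0.43] open 0.0450
[274.48453608 160.86597938] [270 155  10  13  97]
0.131 [273.44613592 162.33255155]
0.133 [273.47856319 161.61733304]
0.135 [273.51107236 160.90018674]
0.137 [273.54364817 160.18111555]
```

View pics/s9zz.png

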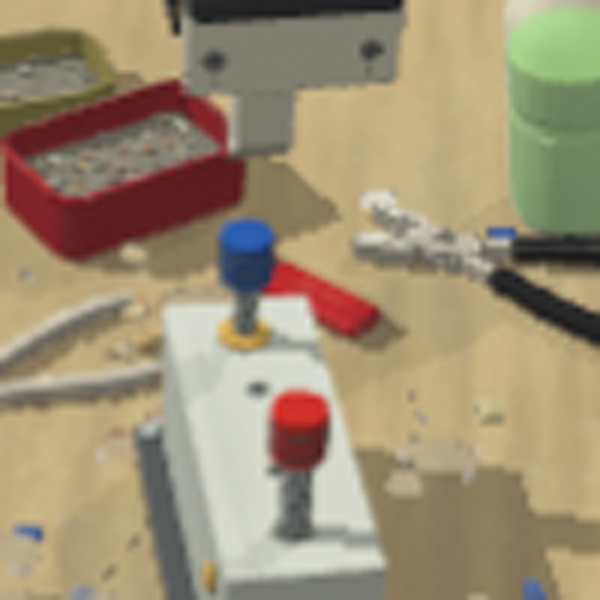

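```bash
python3 go.py .499 -.325 .094 -1.33
```

```text
t=16.20 pos [ 0.4969 -0.3219  0.1816] shift_mm [ 3.7 -1.5 87.6] turn [0.002 0.003 0.003] F [-0.32  0.6  -0.26] open 0.0450
```

>>> move_arm --pt "45 3.7 -1.7 0 0 0.003 0.003" --pt "45 0 0 30 0 0 0" --pt "45 0 0 20 0 0 0" --pt "45 0 0 10 0 0 0" --pt "45 0 0 0 0 0 0"

```text
time: 16.82
tool_pos: [0.5012, -0.3229, 0.1228]
tool_rot: [-3.14, -0.004, -1.326]
contact_force: [0.8, 0.2, -0.6]
opening: 0.0452
```

Run:
```python
from go import *
plan([.499,-.325,.094],-1.33)
c=pic('side','s10.png'); im=c['img']
cv2.imwrite('pics/s10zz.png',cv2.resize(im[90:190,225:325,::-1],None,fx=6,fy=6,interpolation=cv2.INTER_CUBIC))
```

```text
t=16.82 pos [ 0.5012 -0.3229  0.1228] shift_mm [ 1.4  2.7 28.8] turn [-0.001 -0.004  0.004] F [ 0.76  0.21 -0.62] open 0.0452
```

View pics/s10zz.png

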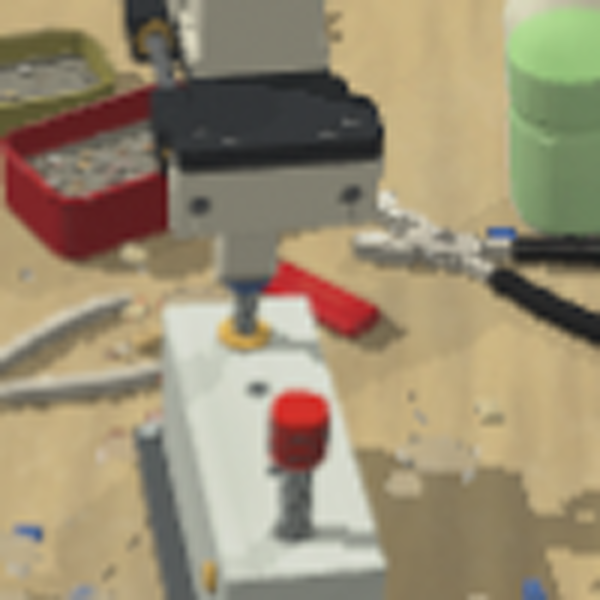

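>>> move_arm --pt "45 1.5 0 15 0 -0.004 0.004" --pt "45 0 0 9 0 0 0" --pt "45 0 0 0 0 0 0"

```text
time: 17.25
tool_pos: [0.5026, -0.3253, 0.0991]
tool_rot: [-3.138, -0.002, -1.33]
contact_force: [0.0, 0.6, 0.0]
opening: 0.045
```

```bash
python3 go.py .5012 -.325 .094 -1.33
```

```text
t=17.25 pos [ 0.5026 -0.3253  0.0991] shift_mm [-0.6  1.3  5.1] turn [-0.003 -0.002 -0.   ] F [0.03 0.65 0.04] open 0.0450
```

>>> move_arm --pt "45 -0.6 1.3 4 0 0 0" --pt "20 0 0 0 0 0 0" --pt "15 0 0 0 0 0 0" --pt "15 0 0 0 0 0 0" --pt "15 0 0 0 0 0 0"

```text
time: 17.88
tool_pos: [0.5011, -0.3244, 0.0952]
tool_rot: [-3.138, -0.001, -1.331]
contact_force: [0.4, -1.4, -1.2]
opening: 0.021
```

```bash
python3 go.py .5012 -.325 .094 -1.33
```

```text
t=17.88 pos [ 0.5011 -0.3244  0.0952] shift_mm [0.6 0.  1.2] turn [-0.003 -0.001 -0.001] F [ 0.36 -1.42 -1.24] open 0.0210
```

>>> move_arm --pt "15 0 0 -3 0 0 0" --pt "15 0 0 -3 0 0 0" --pt "15 0 0 -2 0 0 0" --pt "15 0 0 0 0 0 0"

```text
time: 18.38
tool_pos: [0.501, -0.3244, 0.1033]
tool_rot: [-3.138, -0.001, -1.331]
contact_force: [-0.2, -0.6, -0.6]
opening: 0.0211
```

>>> move_arm --pt "30 0 0 0 0 0 0" --pt "45 0 0 0 0 0 0" --pt "45 0 0 0 0 0 0" --pt "45 0 0 -15 0 0 0" --pt "45 0 0 -25 0 0 0" --pt "0 0 0 -15 0 0 0" --pt "0 0 0 0 0 0 0" --pt "0 0 0 0 0 0 0" --pt "0 0 0 0 0 0 0" --pt "0 0 0 0 0 0 0"

```text
time: 19.62
tool_pos: [0.5007, -0.3246, 0.1618]
tool_rot: [-3.138, -0.002, -1.331]
contact_force: [0.2, 0.1, 0.1]
opening: 0.0015
```

```bash
cat > lev.py <<'E'
from m import *
def level(c):
    b,_=blob(c,'red',(262,140,290,180)); bb,s=blob(c,'blue',(255,115,280,145))
    f=lambda xy,col:[z for z in [np.interp(0,*zip(*sorted([(cylcen(c,[*xy,z])[1]-col[1],z) for z in np.arange(.1,.16,.002)])))]][0]
    print('red z',f((.471,-.208),b),'blue z',f((.5011,-.3244),bb),b,bb,s)
E
python3 - <<'E'
from go import *
from lev import level
plan([.5011,-.3244,.134],-1.33)
c=pic('side','s11.png'); im=c['img']; level(c)
cv2.imwrite('pics/s11zz.png',cv2.resize(im[90:190,225:325,::-1],None,fx=6,fy=6,interpolation=cv2.INTER_CUBIC))
E
```

```text
t=19.62 pos [ 0.5007 -0.3246  0.1618] shift_mm [-0.2 -0.3 27.8] turn [-0.003 -0.002 -0.001] F [0.2  0.14 0.07] open 0.0015
red z 0.13460266933197543 blue z 0.13470916953899517 [274.48453608 160.86597938] [265.64772727 129.14772727] [262 124   9  12  88]
```

View pics/s11zz.png

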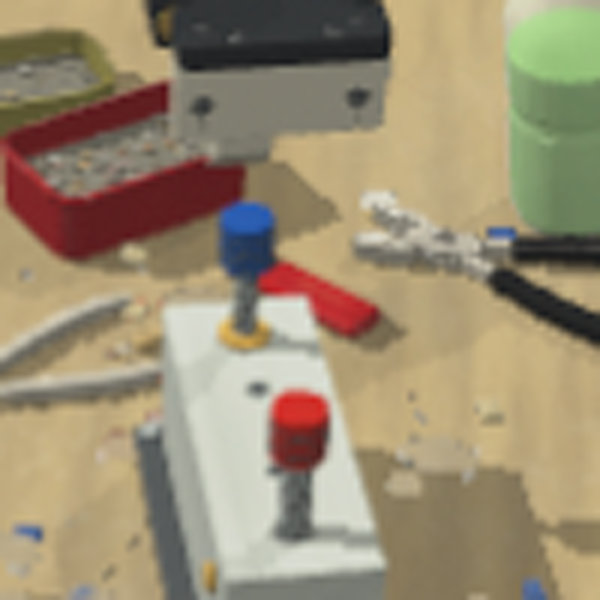

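>>> move_arm --pt "0 0 0 12 -0.003 -0.002 0" --pt "0 0 0 11 0 0 0" --pt "0 0 0 0 0 0 0"

```text
time: 20.05
tool_pos: [0.5002, -0.3242, 0.1358]
tool_rot: [3.14, 0.002, -1.331]
contact_force: [-0.4, 0.8, -0.5]
opening: 0.0008
```

>>> move_arm --pt "0 0 0 0.5 0 0 0"

```text
time: 20.18
tool_pos: [0.5002, -0.3242, 0.1351]
tool_rot: [3.14, 0.002, -1.331]
contact_force: [0.0, -0.0, -0.7]
opening: 0.0009
```

>>> move_arm --pt "0 0 0 0.5 0 0 0"

```text
time: 20.3
tool_pos: [0.5003, -0.3243, 0.1347]
tool_rot: [3.14, 0.002, -1.331]
contact_force: [0.4, -0.5, -0.7]
opening: 0.0006
```

>>> move_arm --pt "0 0 0 0.5 0 0 0"

```text
time: 20.42
tool_pos: [0.5004, -0.3244, 0.1345]
tool_rot: [3.141, 0.002, -1.331]
contact_force: [0.7, -0.0, 0.3]
opening: 0.0005
```

>>> move_arm --pt "0 0 0 0.5 0 0 0"

```text
time: 20.55
tool_pos: [0.5005, -0.3244, 0.1343]
tool_rot: [3.141, 0.001, -1.331]
contact_force: [-0.7, 1.0, 2.3]
opening: 0.0006
```

>>> move_arm --pt "0 0 0 0.4 0 0 0"

```text
time: 20.68
tool_pos: [0.5005, -0.3244, 0.1343]
tool_rot: [3.141, 0.001, -1.331]
contact_force: [-1.7, -0.1, 2.2]
opening: 0.0002
```

>>> move_arm --pt "0 0 0 0.6 0 0 0"

```text
time: 20.8
tool_pos: [0.5005, -0.3244, 0.1339]
tool_rot: [3.141, 0.001, -1.331]
contact_force: [-1.7, 0.9, 1.5]
opening: 0.0007
```

>>> move_arm --pt "0 0 0 0.6 0 0 0"

```text
time: 20.92
tool_pos: [0.5005, -0.3244, 0.1334]
tool_rot: [3.141, 0.001, -1.331]
contact_force: [-0.4, 1.4, 2.0]
opening: 0.0003
```

>>> move_arm --pt "0 0 0 0.4 0 0 0"

```text
time: 21.05
tool_pos: [0.5004, -0.3244, 0.133]
tool_rot: [3.141, 0.001, -1.331]
contact_force: [-0.7, -0.3, 2.0]
opening: 0.0001
```

>>> move_arm --pt "0 0 0 0.2 0 0 0"

```text
time: 21.18
tool_pos: [0.5004, -0.3244, 0.1327]
tool_rot: [3.141, 0.001, -1.331]
contact_force: [-0.7, 1.1, 2.0]
opening: 0.0003
```

Stop there and lift off; then re-touch the rod top lightly.

>>> move_arm --pt "0 0 0 -8 0 0 0" --pt "0 0 0 -14 0 0 0" --pt "0 -40 0 0 0 0 0" --pt "0 -45 0 0 0 0 0" --pt "0 -28 0 0 0 0 0" --pt "0 0 0 0 0 0 0"

```text
time: 21.92
tool_pos: [0.4745, -0.2135, 0.1596]
tool_rot: [-3.138, -0.004, -1.332]
contact_force: [-0.3, -0.4, -0.4]
opening: 0.0004
```

```bash
python3 go.py .4705 -.2078 .136 -1.33
```

```text
t=21.93 pos [ 0.4745 -0.2135  0.1596] shift_mm [-6.6  2.7 23.6] turn [-0.004 -0.004 -0.002] F [-0.32 -0.39 -0.43] open 0.0004
```

>>> move_arm --pt "0 -6.5 2.5 10 -0.004 -0.004 0" --pt "0 0 0 10 0 0 0" --pt "0 0 0 0 0 0 0"

```text
time: 22.3
tool_pos: [0.4713, -0.2099, 0.1387]
tool_rot: [-3.141, -0.001, -1.333]
contact_force: [-0.1, 0.5, 0.0]
opening: 0.0004
```

```bash
python3 go.py .4705 -.2078 .1345 -1.33
```

```text
t=22.30 pos [ 0.4713 -0.2099  0.1387] shift_mm [-2.2  0.3  4.2] turn [-0.001 -0.001 -0.003] F [-0.11  0.46  0.02] open 0.0004
```

>>> move_arm --pt "0 -2 0.3 3.8 0 0 0" --pt "0 0 0 0.5 0 0 0"

```text
time: 22.55
tool_pos: [0.4705, -0.2087, 0.1337]
tool_rot: [-3.141, -0.001, -1.334]
contact_force: [1.2, -0.7, -0.2]
opening: 0.0001
```

>>> move_arm --pt "0 0 0 0.5 0 0 0"

```text
time: 22.68
tool_pos: [0.4706, -0.2089, 0.1332]
tool_rot: [-3.141, -0.001, -1.334]
contact_force: [0.5, 0.2, -0.2]
opening: 0.0004
```

>>> move_arm --pt "0 0 0 0.5 0 0 0"

```text
time: 22.8
tool_pos: [0.4708, -0.209, 0.1329]
tool_rot: [-3.141, -0.002, -1.334]
contact_force: [1.0, 1.1, 3.0]
opening: 0.0001
```

>>> move_arm --pt "0 0 0 0.5 0 0 0"

```text
time: 22.92
tool_pos: [0.4711, -0.2091, 0.1329]
tool_rot: [-3.14, -0.002, -1.334]
contact_force: [0.5, 0.9, 6.0]
opening: 0.0005
```

>>> move_arm --pt "0 0 0 0.5 0 0 0"

```text
time: 23.05
tool_pos: [0.4713, -0.2092, 0.1329]
tool_rot: [-3.139, -0.003, -1.334]
contact_force: [-0.6, 1.0, 5.5]
opening: -0.0001
```

>>> move_arm --pt "0 0 0 -8 0 0 0" --pt "0 0 0 -20 0 0 0" --pt "0 0 0 -40 0 0 0" --pt "0 0 0 -40 0 0 0" --pt "0 -50 0 0 0 0 0" --pt "0 -60 0 0 0 0 0" --pt "0 -40 0 0 0 0 0" --pt "0 0 0 0 0 0 0"

```text
time: 24.05
tool_pos: [0.4348, -0.0597, 0.2458]
tool_rot: [-3.138, -0.003, -1.336]
contact_force: [0.7, 0.0, -0.4]
opening: 0.0001
```

Run:
```python
from go import *
from lev import level
plan([.5,-.3244,.134],-1.33)
c=pic('side','s12.png'); t=pic('top','t12.png'); im=c['img']
try: level(c)
except Exception as e: print(e)
cv2.imwrite('pics/s12zz.png',cv2.resize(im[80:240,170:340,::-1],None,fx=4,fy=3.7,interpolation=cv2.INTER_CUBIC))
```

```text
t=24.05 pos [ 0.4348 -0.0597  0.2458] shift_mm [272.3  -1.5 112.6] turn [-0.004 -0.003 -0.006] F [ 0.73  0.02 -0.35] open 0.0001
red z 0.13449324926634876 blue z 0.13384597268107684 [274.34736842 160.90526316] [265.8045977  129.44827586] [262 124   9  12  87]
```

View pics/s12zz.png

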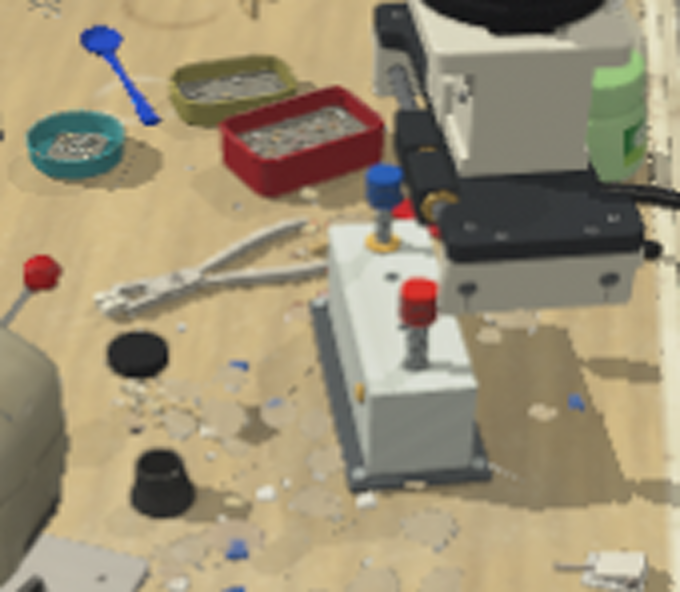

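View pics/t12.png

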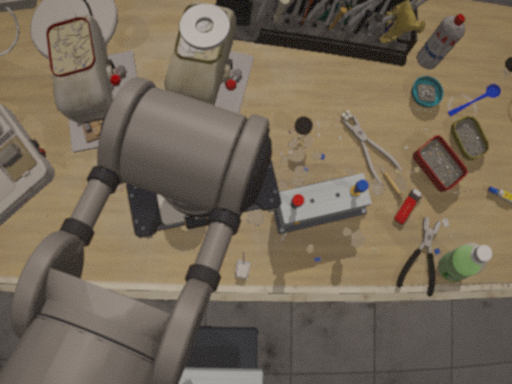

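```bash
python3 -c "
from cell import robot
print(robot.hand_in())"
```

```text
the job is handed in; nothing more can be done
None
```

The rod is standing bottomed in the bore, and the stem knob is level with it to about 0.2 mm by touch. I handed in at about 24 s of the 67 s allowed.

- **Bottoming:** I pushed the rod in by its knob until it met a hard stop at about 12 N. I then released it and pressed its top with the shut fingers. It held at 132.7–132.9 mm above the bench at up to about 15 N, below the 25 N limit. That puts the tip about 57 mm down the bore, within the 30 to 60 mm range.
- **Levelling:** My first lift left the stem knob about 1.6 mm too high. I nudged it down with the shut fingertips, at about 2 N, to 132.7 mm.
- **Last checks:** A second light touch read the rod's top at 132.9 mm. The side camera put the stem knob about 0.6 mm lower than the rod knob (133.8 against 134.5 mm); at roughly 2 mm per pixel that is within its error, so I went by touch. I did not touch the stem again after lifting off it.
- **Surroundings:** In the last pictures the jar, loupe and clip look unmoved, though I judged this by eye and did not measure it. The arm was clear of everything when I handed in.

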